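# Shut the drip drawer, kick the stand's leg down and hold the drying frame upright

## Task

Get the loaded tube-drying stand ready for the next person: first push its drip drawer fully home, then flip the kickstand over centre until it locks down against its stop, and then raise the leaning frame until it stands upright with the kickstand's foot down on the bench. The frame tips back again if it is let go, so finish while still holding it upright with the gripper; leave the jar, the tube rack and the tip box where they are.

Things in the scene. Friction and masses are not known exactly. Their poses are not given: they have to be found in the camera images.
- stand: Base of the drying stand, fixed to the bench, a grey housing 180 x 260 x 54 mm. Origin on the bench under the frame's hinge line, which runs along the stand's y axis 60 mm above the bench. The base reaches 60 mm to its -x side (drawer front, kickstand) and 120 mm to its +x side (where the frame leans), 130 mm to either side along y.
- drawer (a joint): Travel of the white drip drawer that slides out of the base towards the stand's -x, in m: 0 fully shut, up to 0.10 open; starts partly open, stays where it is left, takes about 1 N to push.
- drawer_front (a point): Push point on the outer face of the drawer's front, 40 mm off its middle towards the stand's +y, 27 mm above the bench; moves with the drawer. The front is a flat white plate 240 mm wide (along y), 8 to 46 mm above the bench, facing the stand's -x. A finger lip 70 mm wide (36 to 44 mm above the bench) sticks out 14 mm right over this point.
- frame (a joint): Lean of the frame in rad: 0 upright, positive leaning towards the stand's +x. It starts at its back stop at 0.42 and falls back there by its own weight; raising it takes 1 to 4 N at the top rail. With the kickstand locked down the foot meets the bench at about 0; with the kickstand up the frame could go on to -0.35.
- rail_mid (a point): Centre of the frame's aluminium top rail, 14 x 14 mm in section and 200 mm long along the stand's y, 220 mm from the hinge line. A 12 mm post hangs 85 mm to either side; the 6 mm white board between them starts 30 mm below the rail's centre. Six glass tubes fixed to the board stick out on the stand's +x side, the highest up to 55 mm below the rail's centre. Moves with the frame.
- leg (a joint): Kickstand angle in rad relative to the frame: 0 folded up along the frame, 1.57 straight out towards the stand's -x, 3.26 locked at its down stop. Over centre by its weight: with the frame leaning 0.42 it is straight up in the world at 0.42, and pushed past 0.7 it falls to the stop by itself in about 1.5 s (under 1 N to push). Slight pivot friction keeps it there while the frame is raised.
- leg_hub (a point): Pivot of the kickstand, at the hub on the end of the frame's stub: in the frame's own axes 100 mm out from the frame's plane towards the stand's -x, 70 mm above the hinge line, 104 mm from the middle towards the stand's -y. Its axis is parallel to the stand's y. Moves with the frame.
- leg_foot (a point): Centre of the kickstand's round rubber foot, radius 10 mm, 121 mm from the pivot along the leg. The leg is a flat steel bar 12 mm wide (along the stand's y) and 8 mm thick. Moves with leg and frame.
- jar: Bystander: glass jar with a purple cap, 58 mm across and 85 mm tall, origin at the centre of its underside. Leave it.
- tube_rack: Bystander: orange tube rack with blue-capped tubes, 60 x 150 x 87 mm, origin at the centre of its underside. Leave it.
- tip_box: Bystander: open white pipette-tip box with a red insert, 84 x 122 x 54 mm, origin at the centre of its underside. Leave it.

How it is judged:
On the way, in this order (a step that is already met when the one before it is completed fails the run):
1. the drip drawer is pushed home (value of joint drawer below 0.006 m), for 0.2 s.
2. the kickstand is flipped over centre and locked at its stop (value of joint leg above 3.16 rad), for 0.3 s.
3. the frame is raised upright, foot on the bench (value of joint frame between -0.06 and 0.05 rad and height (world z) of leg_foot below 0.015 m), for 0.2 s.
At the end, for the whole second after the job is handed in: Drawer within 8 mm of shut, kickstand locked (over 3.16 rad), frame within about 0.05 rad of upright and still, the foot within 5 mm of the bench (its centre under 15 mm), and the fingers still bearing on the frame with more than 0.4 N: the gripper is holding it (all of step 3 and value of joint drawer below 0.008 m and value of joint leg above 3.16 rad and velocity of joint frame between -0.1 and 0.1 rad/s and contact force between the fingers and frame above 0.4 N); the arm keeps its last pose, push and grip.
It fails at once if a bystander is shifted more than 30 mm (distance of any of jar, tube_rack, tip_box from where it was at the start of the episode above 0.03 m).
It also fails if it takes over 61 s, if anything falls off the work surface, if the arm or the gripper's body presses on something with over 40 N, if the wrist force passes 120 N, or if a joint passes its speed limit or range.

## Robot

A 6-joint arm with a two-finger parallel gripper is mounted at the origin on the work surface. World frame = base frame: x ahead of the robot, y to its left, z up, the work surface at z = 0. Lengths are in m, angles in rad, forces in N, time in s.
With the tool pointing down it reaches from about 0.35 to 0.95 m from the base axis. Payload 17.4 kg.
Tool frame: the origin (TCP) lies midway between the tips of the shut fingers; the grasp point (between the pads) lies 19 mm behind it; z points along the fingers, y is the direction in which the jaws open and shut (so a half turn about z gives the same grasp; the last joint's range is limited). The gripper opens to 93 mm and grips with 3 to 60 N. Pads are 15 mm wide; open, the fingers measure 128 mm over their backs; the gripper's body (75 mm by 188 mm) begins 65 mm behind the grasp point.
Start: joints at [1.189, 0.116, 1.442, -0, 1.584, -0.038], TCP at [0.228, 0.636, 0.196] pointing down, gripper open.
Joint ranges: [-2.83, 2.83], [-0.83, 2.19], [0.07, 2.5], [-1.14, 4.28], [0.01, 3], [-2.97, 2.97]. Speed limits (rad/s): [1.89, 1.89, 2.22, 3.14, 3.14, 3.14].

## Interface

Orientations are given as a rotation vector (axis times angle).
In Python, from workcell import env gives the robot as it stands.
- The arm moves only by the tool carry_out, never from a script. Its argument "motion" is a list of rows, each a list of 7 numbers: the turn, a rotation vector about the tool's x, y, z in rad, then the shift along the tool's x, y, z in cm, then the opening, from 0 (shut) to 1 (fully open). In form: [[rx, ry, rz, tx, ty, tz, gripper], ...]. A call has 1 to 12 rows; each row shifts and turns the commanded pose from where the row before left it, along the tool's axes as they then stand; what a row does not reach is not made up. A row lasts 1/12 s, in which the tool goes at most 41.7 mm and 7.16 degrees, less where a joint would pass 70% of its speed; a pose out of reach is approached as far as the arm can. A call is refused whole if a number of a shift passes 4.17 or a number of a turn 0.125, either way. A call with a gripper value outside its range is refused whole. The fingers move at their own pace and stop on an object; "newtons" is the grip in N (left out, the last holds). Time passes only in rows, so rows that do not move let the fingers close. It gives the time, the measured TCP pose, the force and the opening at its end, in the units of the state.
- env.get_obs(): the state, without advancing time (a new reading comes with each control period).
- env.grab_frame(name): name is "scene" or "top" or "wrist"; returns the picture (384x512x3 uint8, red, green, blue); there is no depth.
- env.camera_model(name): a dict with "fx", "fy", "cx", "cy" (pixels), "eye" and "attitude" of the camera in the world; the wrist camera has in their place "mount" (4x4, takes a point from camera to tool coordinates, whose origin is the TCP and whose axes are the flange's). Camera axes: x right, y up, looking along -z (the intrinsics and any distortion apply to the point x, -y, -z); pixel columns grow to the right and rows downward; lengths in m; the calibration is good to about 2 mm. The wrist camera is an equidistant fisheye: a pixel r from the principal point sees the ray r / f radians off the axis. A picture is of the moment at which its call begins: read the wrist's pose just before it. camera_model takes no time and is no camera call.
- env.finish_job(): hands the job in, once; it reports no verdict.
The state is a dict: "time_s": time; "q": joint angles; "dq": joint speeds; "effort": joint torques, N m; "tcp_pos": TCP position; "eef_rot": TCP orientation; "force": force on the tool from outside, world axes, zero at the start; "wrist_torque": the same for the moment, N m; "gripper_width": opening from 0.0 (shut) to 1.0 (fully open).
Only numpy, scipy, OpenCV 4.12 (cv2) and the standard library are available. Lean on these libraries where they do the work, as an engineer would, in place of code of your own. Each camera call takes 0.05 s, during which the arm holds its last target.

## Working session

There is one attempt and no reset: what is moved stays moved. The work goes in short steps, Python scripts to look and compute and a tool call to move; the robot and the scene stay as the last step left them, time stands still between calls to the robot, and variables do not carry over. Pictures are saved under pics/ and viewed, and the job is handed in when it is done.

Besides the shell and the picture viewer there is one more tool, called after "Emit:" as name(argument=value, ...), one argument or row to a line, values as JSON. carry_out: Moves the arm, as the interface text tells. Its arguments: {"type":"object","properties":{"motion":{"type":"array","items":{"type":"array","items":{"type":"number"}}},"newtons":{"type":"number"}},"required":["motion"]}

```bash
mkdir -p pics; ls
python3 - <<'E'
from workcell import env
import cv2
print(env.get_obs())
for n in ("scene","top"):
    cv2.imwrite(f"pics/{n}0.png",env.grab_frame(n)[:,:,::-1])
for n in ("scene","top","wrist"): print(n,env.camera_model(n))
E
```

```text
pics
{'time_s': 0.0, 'q': array([ 1.18921358e+00,  1.16483757e-01,  1.44220866e+00,  1.39555739e-06,
        1.58400962e+00, -3.77965136e-02]), 'dq': array([ 0.00042392,  0.00223798, -0.00130413,  0.00049551,  0.00113265,
        0.00117873]), 'effort': array([-8.38910473e-04, -7.21260381e+01, -6.22619891e+01,  7.79869035e-02,
        2.35898537e-02, -3.19799619e-05]), 'tcp_pos': array([0.22743829, 0.63530347, 0.19534185]), 'eef_rot': array([-5.37322900e-01, -3.09506480e+00,  1.70385747e-03]), 'force': array([-0.07274858, -0.82695907, -0.11534085]), 'wrist_torque': array([0.04968945, 0.00486439, 0.02470452]), 'gripper_width': 0.9987210494725445}
scene {'fx': 475.61394254644523, 'fy': 475.61394254644523, 'cx': 258.71384388347184, 'cy': 197.87098672355674, 'eye': array([1.03457511, 0.96044704, 1.08444685]), 'attitude': array([0.26456126, 1.14451802, 2.41681702])}
top {'fx': 436.1458857990014, 'fy': 436.1458857990014, 'cx': 253.00071106686792, 'cy': 194.2289330346677, 'eye': array([ 0.43554269, -0.01602822,  1.40017918]), 'attitude': array([ 0.06372434, -0.06287681, -1.5591518 ])}
wrist {'fx': 297.3186396354542, 'fy': 297.3186396354542, 'cx': 259.1007906631391, 'cy': 192.06158763131478, 'mount': array([[-9.14440491e-04,  9.70701393e-01,  2.40287266e-01,
         6.50079770e-02],
       [ 9.99999581e-01,  8.96286076e-04,  1.84836953e-04,
         1.56197354e-04],
       [-3.59446435e-05,  2.40287334e-01, -9.70701806e-01,
        -1.88287140e-01],
       [ 0.00000000e+00,  0.00000000e+00,  0.00000000e+00,
         1.00000000e+00]])}
```

View pics/scene0.png

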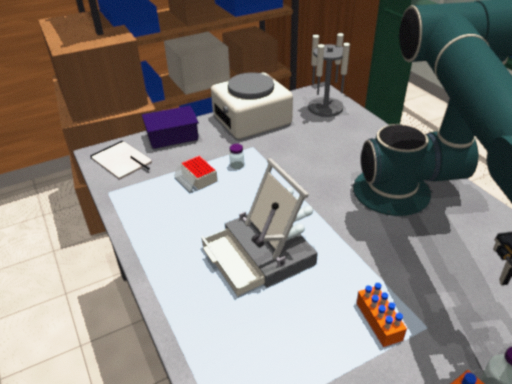

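View pics/top0.png

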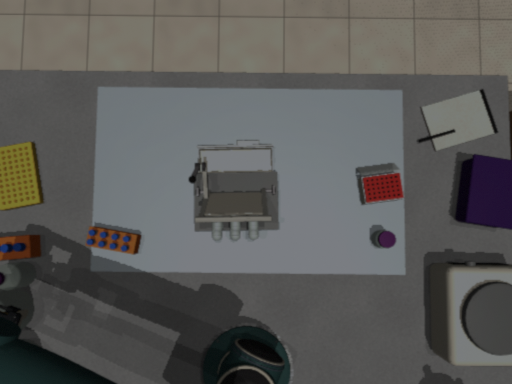

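Run:
```python
import cv2
a=cv2.imread('pics/top0.png')[125:250,170:300]
cv2.imwrite('pics/topz.png',cv2.resize(a,None,fx=4.6,fy=4.6,interpolation=cv2.INTER_CUBIC))
a=cv2.imread('pics/scene0.png')[150:300,190:330]
cv2.imwrite('pics/scz.png',cv2.resize(a,None,fx=4,fy=4,interpolation=cv2.INTER_CUBIC))
```

```text
(no output)
```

View pics/topz.png

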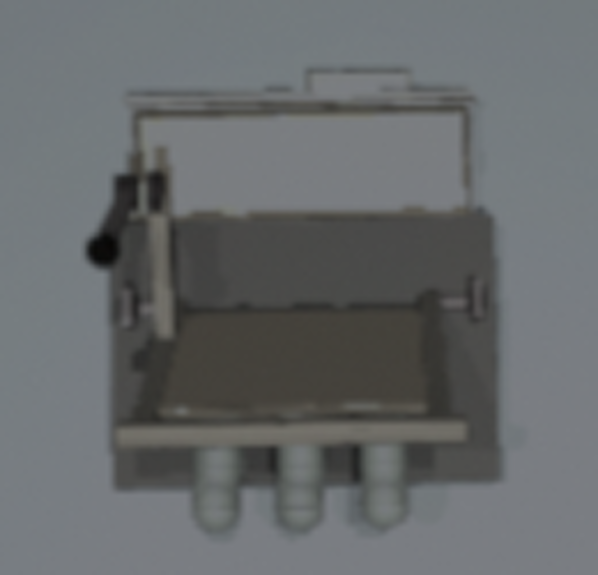

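View pics/scz.png

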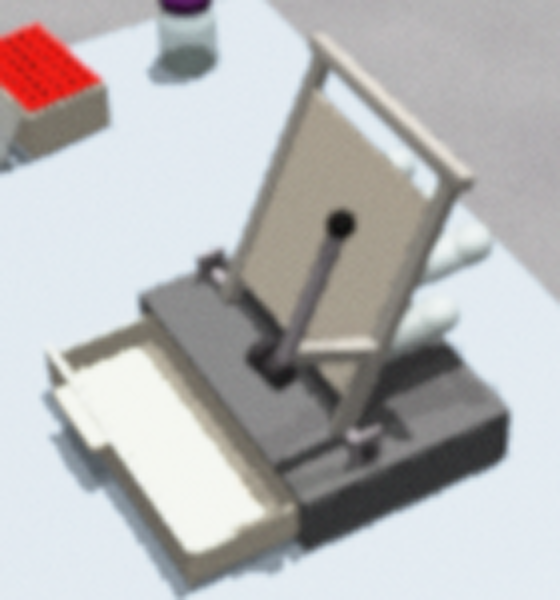

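```bash
cat > h.py <<'E'
import numpy as np
from scipy.spatial.transform import Rotation as R
from scipy.optimize import least_squares
def proj(cm,P):
    P=np.atleast_2d(P); p=(P-cm['eye'])@R.from_rotvec(cm['attitude']).as_matrix()
    return np.c_[cm['cx']+cm['fx']*p[:,0]/-p[:,2], cm['cy']-cm['fy']*p[:,1]/-p[:,2]]
def fr(phi,out,up,y): # frame point -> stand local; out toward -x
    c,s=np.cos(phi),np.sin(phi)
    return np.array([-out*c+up*s, y, .06+up*c+out*s])
def leg(phi,th,r=.121): return fr(phi,.1+r*np.sin(th),.07+r*np.cos(th),-.104)
def world(L,x,y,yaw):
    c,s=np.cos(yaw),np.sin(yaw); L=np.atleast_2d(L)
    return np.c_[x+c*L[:,0]-s*L[:,1], y+s*L[:,0]+c*L[:,1], L[:,2]]
E
python3 - <<'E'
from h import *
from workcell import env
T,S=env.camera_model('top'),env.camera_model('scene')
zt=lambda u,v:((u+.5)/4.6-.5+170,(v+.5)/4.6-.5+125)
zs=lambda u,v:((u+.5)/4-.5+190,(v+.5)/4-.5+150)
def model(p):
    x,y,yaw,d,th=p; ph=.42
    L=[(T,(-.06,.13,.054),zt(488,213)),(T,(.12,.13,.054),zt(500,478)),(T,(.12,-.13,.054),zt(115,487)),
       (T,fr(ph,0,.22,-.1),zt(116,437)),(T,fr(ph,0,.22,.1),zt(466,431)),(T,leg(ph,th),zt(102,248)),
       (T,(-.06-d,-.12,.046),zt(130,95)),(T,(-.06-d,.12,.046),zt(474,98)),
       (S,fr(ph,0,.22,-.1),zs(465,184)),(S,fr(ph,0,.22,.1),zs(318,42)),(S,leg(ph,th),zs(341,224)),
       (S,(-.06,-.13,.054),zs(300,500)),(S,(-.06,.13,.054),zs(143,300)),(S,(.12,-.13,.054),zs(508,415)),
       (S,(-.06-d,-.12,.046),zs(182,558)),(S,(-.06-d,.12,.046),zs(52,350))]
    return np.array([proj(c,world(l,x,y,yaw))[0]-np.array(o) for c,l,o in L])
r=least_squares(lambda p:model(p).ravel(),[.45,.05,3.1,.07,.2],loss='soft_l1')
print(r.x); print(model(r.x).round(1).tolist())
np.save('pose.npy',r.x)
x,y,yaw,d,th=r.x
for n,l in dict(front=(-.06-d,.04,.027),rail=fr(.42,0,.22,0),hub=leg(.42,0,0),foot=leg(.42,th),rail_up=fr(0,0,.22,0),hinge=(0,0,.06)).items(): print(n,world(l,x,y,yaw)[0].round(3))
# bystanders
for n,px,h in (('jar',(386,239),.085),('rack',(114,239),.08),('tip',(380,186),.054)):
    f=lambda q:proj(T,[q[0],q[1],h])[0]-px
    print(n,least_squares(f,[.4,0]).x.round(3))
E
```

```text
[0.55340024 0.03922491 3.16589873 0.08649174 0.00549554]
[[1.5, 0.5], [-0.0, 0.9], [-0.8, 0.1], [-0.3, -0.6], [0.2, -0.4], [0.3, 0.3], [-0.8, 0.2], [0.8, -1.5], [0.5, 1.4], [-0.3, 0.5], [-0.4, 0.9], [0.5, 1.8], [-1.2, -1.6], [0.8, -0.6], [1.5, -1.1], [-1.6, -0.8]]
front [0.701 0.003 0.027]
rail [0.464 0.037 0.261]
hub [0.614 0.145 0.165]
foot [0.565 0.144 0.275]
rail_up [0.553 0.039 0.28 ]
hinge [0.553 0.039 0.06 ]
jar [ 0.411 -0.415]
rack [0.403 0.402]
tip [ 0.574 -0.408]
```

Emit:
carry_out(
  motion=[
    [0, 0, -0.114, 0, 0, 0, 0],
    [0, 0, -0.114, 0, 0, 0, 0],
    [0, 0, -0.115, 0, 0, 0, 0],
    [0, 0, 0, -3.5, -2, 0, 0],
    [0, 0, 0, -3.5, -2, 0, 0],
    [0, 0, 0, -3.5, -2, 0, 0],
    [0, 0, 0, -3.5, -2, 0, 0],
    [0, 0, 0, -3.5, -2, 0, 0],
    [0, 0, 0, -3.5, -2, 0, 0],
    [0, 0, 0, -3.5, -2, 0, 0],
    [0, 0, 0, -3.5, -2, 0, 0],
    [0, 0, 0, -3.5, -2, 0, 0],
  ],
  newtons=20,
)

```text
time_s: 1.1
tcp_pos: [0.5439, 0.4539, 0.1957]
eef_rot: [-0.001, -3.141, 0.0]
force: [1.5, 1.2, 0.1]
gripper_width: 0.187
```

Emit:
carry_out(
  motion=[
    [0, 0, 0, -3.5, -2, 0, 0],
    [0, 0, 0, -3.5, -2, 0, 0],
    [0, 0, 0, -3.5, -2, 0, 0],
    [0, 0, 0, -3.5, -2, 0, 0],
    [0, 0, 0, -3.5, -2, 0, 0],
    [0, 0, 0, -3.5, -2, 0, 0],
    [0, 0, 0, -0.3, -4, 0, 0],
    [0, 0, 0, -0.3, -4, 0, 0],
    [0, 0, 0, -0.3, -4, 0, 0],
    [0, 0, 0, -0.3, -4, 0, 0],
    [0, 0, 0, -0.3, -4, 0, 0],
    [0, 0, 0, -0.3, -4, 0, 0],
  ],
)

```text
time_s: 2.1
tcp_pos: [0.7698, 0.0931, 0.1956]
eef_rot: [-0.001, -3.141, 0.0]
force: [0.2, -0.0, 0.6]
gripper_width: 0.006
```

Emit:
carry_out(
  motion=[
    [0, 0, 0, 0, -3, 0, 0],
    [0, 0, 0, 0, -3, 0, 0],
    [0, 0, 0, 0, -3, 0, 0],
    [0, 0, 0, 0, 0, 3.5, 0],
    [0, 0, 0, 0, 0, 3.5, 0],
    [0, 0, 0, 0, 0, 3.5, 0],
    [0, 0, 0, 0, 0, 3.5, 0],
    [0, 0, 0, 0, 0, 3.4, 0],
    [0, 0, 0, 0, 0, 0, 0],
  ],
)

```text
time_s: 2.85
tcp_pos: [0.7662, 0.0051, 0.0134]
eef_rot: [-0.001, -3.131, -0.0]
force: [0.2, 0.3, -0.9]
gripper_width: 0.005
```

Run:
```python
from workcell import env
import cv2
for n in ("scene","wrist"):
    cv2.imwrite(f"pics/{n}1.png",env.grab_frame(n)[:,:,::-1])
o=env.get_obs(); print(o['tcp_pos'],o['force'])
```

```text
[0.76953216 0.00507471 0.02167301] [-0.44906774 -0.01747613  0.4225942 ]
```

View pics/scene1.png

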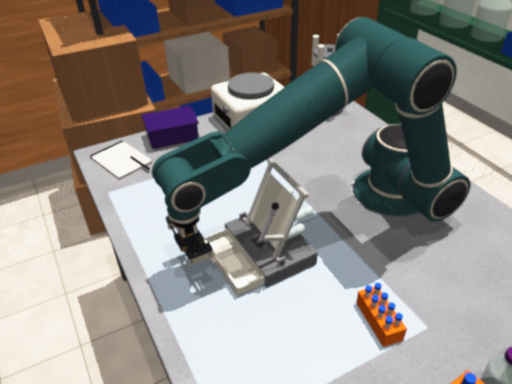

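View pics/wrist1.png

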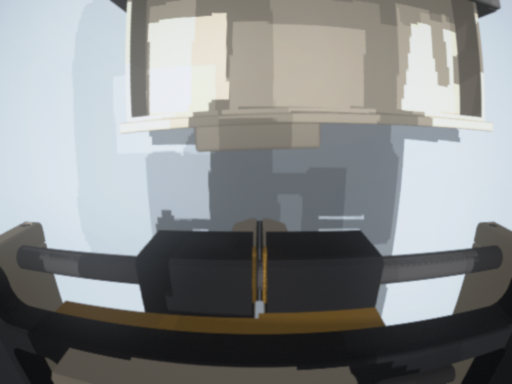

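Emit:
carry_out(
  motion=[
    [0, 0, 0, 1.5, 0, 0, 0],
    [0, 0, 0, 1.5, 0, 0, 0],
    [0, 0, 0, 1.5, 0, 0, 0],
    [0, 0, 0, 1.5, 0, 0, 0],
    [0, 0, 0, 1.5, 0, 0, 0],
    [0, 0, 0, 1.5, 0, 0, 0],
    [0, 0, 0, 1.5, 0, 0, 0],
    [0, 0, 0, 1.5, 0, 0, 0],
    [0, 0, 0, 0, 0, 0, 0],
  ],
)

```text
time_s: 3.7
tcp_pos: [0.6499, 0.0052, 0.0257]
eef_rot: [0.001, 3.138, -0.0]
force: [-0.4, -0.1, -0.4]
gripper_width: 0.006
```

Emit:
carry_out(
  motion=[
    [0, 0, 0, 0.5, 0, 0, 0],
    [0, 0, 0, 0.5, 0, 0, 0],
    [0, 0, 0, 0.3, 0, 0, 0],
    [0, 0, 0, 0.2, 0, 0, 0],
    [0, 0, 0, 0, 0, 0, 0],
  ],
)

```text
time_s: 4.12
tcp_pos: [0.635, 0.0052, 0.0222]
eef_rot: [0.001, 3.142, -0.0]
force: [-0.2, 0.4, 0.3]
gripper_width: 0.007
```

Emit:
carry_out(
  motion=[
    [0, 0, 0, 0.3, 0, 0, 0],
    [0, 0, 0, 0.2, 0, 0, 0],
    [0, 0, 0, 0, 0, 0, 0],
  ],
)

```text
time_s: 4.37
tcp_pos: [0.6297, 0.0052, 0.0219]
eef_rot: [-0.001, -3.141, 0.0]
force: [-0.4, -0.5, 0.0]
gripper_width: 0.006
```

Run:
```python
from workcell import env
import cv2
for n in ("scene","wrist"):
    cv2.imwrite(f"pics/{n}2.png",env.grab_frame(n)[:,:,::-1])
o=env.get_obs(); print(o['tcp_pos'],o['force'])
a=cv2.imread('pics/scene2.png')[150:300,160:330]
cv2.imwrite('pics/scz2.png',cv2.resize(a,None,fx=4,fy=4,interpolation=cv2.INTER_CUBIC))
```

```text
[0.63002516 0.00516241 0.02201742] [-0.62569209  0.04838059  0.33841142]
```

View pics/scz2.png

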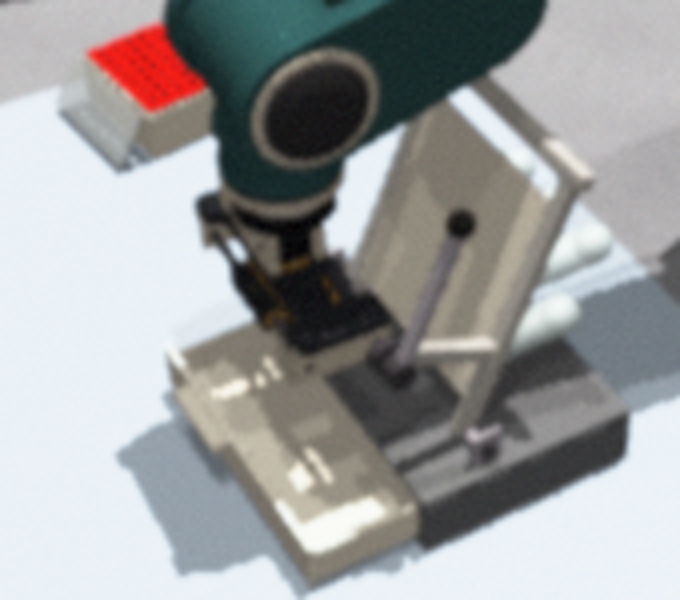

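View pics/wrist2.png

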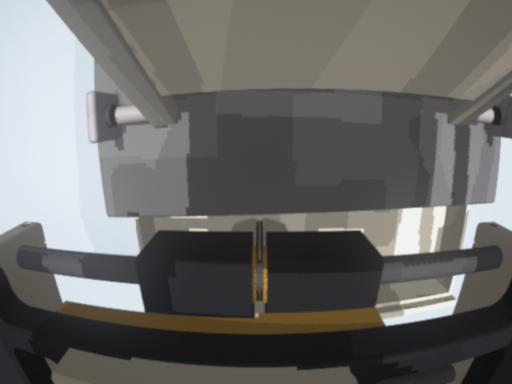

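Run:
```python
from h import *
from workcell import env
import cv2
S=env.camera_model('scene')
x,y,yaw,d,th=np.load('pose.npy')
o=env.get_obs(); print(o)
Rt=R.from_rotvec(o['eef_rot']).as_matrix()
a=cv2.resize(cv2.imread('pics/scene2.png'),None,fx=4,fy=4,interpolation=cv2.INTER_CUBIC)
pts={ 't':o['tcp_pos'],'g':o['tcp_pos']-Rt[:,2]*.019,'b':o['tcp_pos']-Rt[:,2]*.084,'b1':o['tcp_pos']-Rt[:,2]*.084+Rt[:,1]*.09,'f':world((-.06-d,.04,.027),x,y,yaw)[0],'c':world((-.06-d,-.12,.046),x,y,yaw)[0]}
for n,p in pts.items():
    q=(proj(S,p)[0]+.5)*4; print(n,q/4)
    cv2.circle(a,(int(q[0]),int(q[1])),5,(0,0,255),-1); cv2.putText(a,n,(int(q[0])+6,int(q[1])),0,.6,(0,0,255),2)
cv2.imwrite('pics/p2.png',a[600:1200,600:1300])
b=cv2.resize(cv2.imread('pics/wrist2.png'),None,fx=1.5,fy=1.5,interpolation=cv2.INTER_CUBIC); cv2.imwrite('pics/w2z.png',b)
```

```text
{'time_s': 4.4667, 'q': array([-3.22737768e-02,  1.19438057e-01,  1.72682552e+00, -3.36185270e-05,
        1.29538384e+00, -1.60223649e+00]), 'dq': array([-6.56210667e-05,  2.27973936e-03, -3.24796580e-03, -2.01549289e-03,
       -1.71559704e-03,  1.90236159e-04]), 'effort': array([ 6.20311344e-03, -6.77876759e+01, -5.73052454e+01, -1.69146020e-02,
        9.55460896e-02, -7.72248422e-04]), 'tcp_pos': array([0.63002516, 0.00516241, 0.02201742]), 'eef_rot': array([-1.29505041e-03, -3.14153662e+00,  4.80506658e-05]), 'force': array([-0.62569209,  0.04838059,  0.33841142]), 'wrist_torque': array([-0.02604959,  0.04785753, -0.03815225]), 'gripper_width': 0.006904133215983193}
t [234.33566273 250.55582008]
g [234.01294972 246.22577169]
b [232.86733081 230.85426443]
b1 [246.59299439 249.78921268]
f [213.00246699 257.15798247]
c [237.10889034 288.55554524]
```

View pics/p2.png

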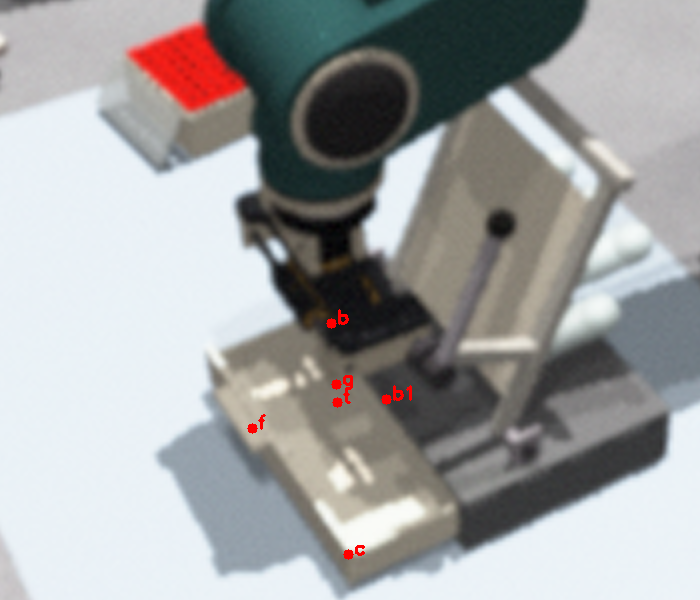

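Run:
```python
from h import *
from workcell import env
import cv2
W=env.camera_model('wrist'); M=W['mount']
def pw(Pt): # tool coords
    p=np.linalg.inv(M)@np.r_[Pt,1]; v=np.array([p[0],-p[1],-p[2]]); r=np.hypot(v[0],v[1]); a=np.arctan2(r,v[2])
    return np.array([W['cx'],W['cy']])+W['fx']*a*v[:2]/r
for z in (0,-.019,-.05,-.084): print(z,pw([0,0,z]))
x,y,yaw,d,th=np.load('pose.npy')
def w2t(P,tcp,rv): return R.from_rotvec(rv).as_matrix().T@(P-tcp)
for img,tcp in (('wrist1',[.7695,.0051,.0217]),('wrist2',[.630,.0052,.0220])):
    a=cv2.imread(f'pics/{img}.png'); a=cv2.resize(a,None,fx=1.5,fy=1.5)
    for n,l in dict(c1=(-.06-d,-.12,.046),c2=(-.06-d,.12,.046),l1=(-.074-d,.005,.044),l2=(-.074-d,.075,.044),b1=(-.06,.13,.054),b2=(-.06,-.13,.054)).items():
        q=pw(w2t(world(l,x,y,yaw)[0],np.array(tcp),[-.0013,-3.1415,0]))
        cv2.circle(a,(int(q[0]*1.5),int(q[1]*1.5)),4,(0,0,255),-1);cv2.putText(a,n,(int(q[0]*1.5),int(q[1]*1.5)),0,.6,(0,0,255),1)
    q=pw([0,0,0]);cv2.circle(a,(int(q[0]*1.5),int(q[1]*1.5)),4,(0,255,0),-1)
    cv2.imwrite(f'pics/{img}p.png',a)
a=cv2.imread('pics/scene2.png')[215:275,200:280]
cv2.imwrite('pics/s2zz.png',cv2.resize(a,None,fx=9,fy=9,interpolation=cv2.INTER_CUBIC))
```

```text
0 [259.47631774 218.76478841]
-0.019 [259.50126774 228.93250045]
-0.05 [259.55356283 250.57320749]
-0.084 [259.63596184 285.64826731]
```

View pics/wrist1p.png

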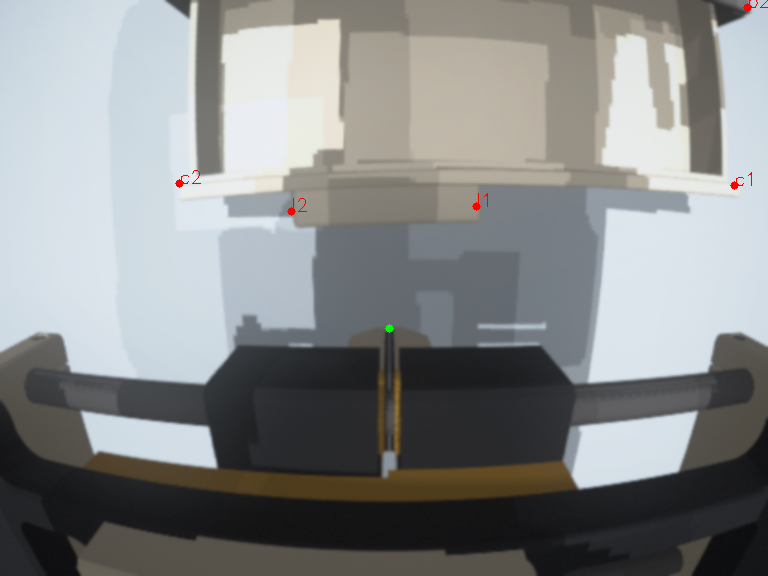

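View pics/wrist2p.png

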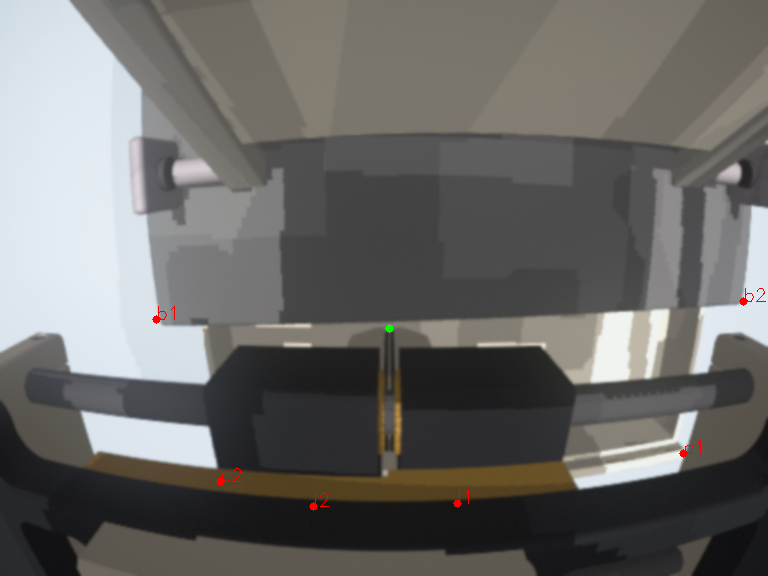

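View pics/s2zz.png

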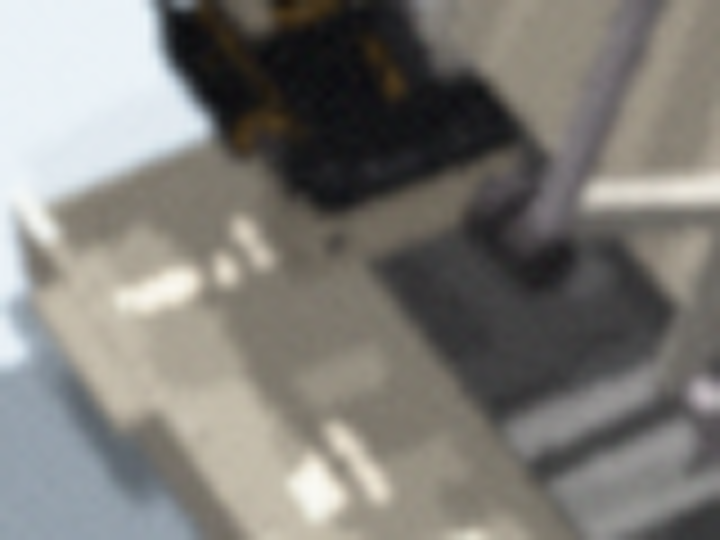

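Run:
```python
from h import *
from workcell import env
import cv2
S=env.camera_model('scene')
a=cv2.imread('pics/scene1.png')[205:285,150:260]
a=cv2.resize(a,None,fx=7,fy=7,interpolation=cv2.INTER_CUBIC)
for z in (0,.0217,.04,.106):
    q=(proj(S,[.7695,.0051,z])[0]+.5-[150,205])*7; cv2.circle(a,(int(q[0]),int(q[1])),3,(0,0,255),-1)
cv2.imwrite('pics/s1zz.png',a)
```

```text
(no output)
```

View pics/s1zz.png

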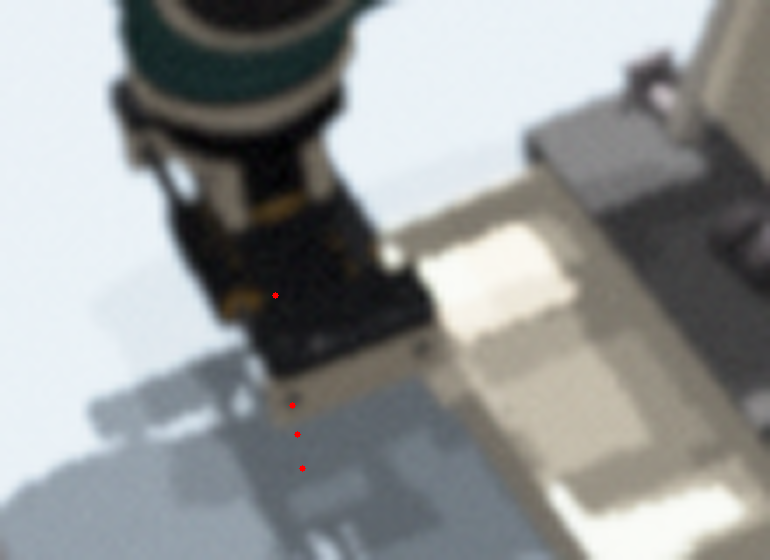

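Run:
```python
from h import *
from workcell import env
import cv2
cv2.imwrite("pics/top3.png",env.grab_frame('top')[:,:,::-1])
T=env.camera_model('top')
print(proj(T,[[.63,.005,.022],[.70,.003,.046]]))
a=cv2.imread('pics/top3.png')[115:250,170:300]
cv2.imwrite('pics/top3z.png',cv2.resize(a,None,fx=4.4,fy=4.4,interpolation=cv2.INTER_CUBIC))
```

```text
[[247.10135766 168.20201384]
 [247.89688228 145.05324211]]
```

View pics/top3z.png

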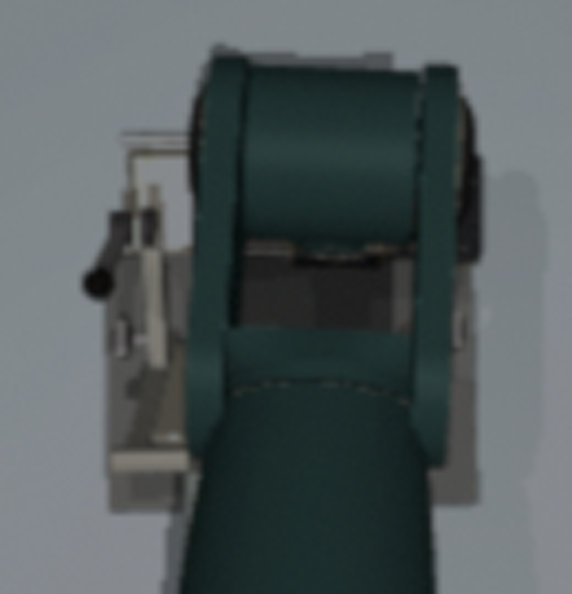

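Emit:
carry_out(
  motion=[
    [0, 0, 0, 0, 0, -2, 0],
    [0, 0, 0, 0, 0, -2, 0],
    [0, 0, 0, 0, 0, -2, 0],
    [0, 0, 0, -3, 0, 0, 0],
    [0, 0, 0, -3, 0, 0, 0],
    [0, 0, 0, -3, 0, 0, 0],
    [0, 0, 0, -3, 0, 0, 0],
    [0, 0, 0, -1, 0, 0, 0],
    [0, 0, 0, 0, 0, 2.5, 0],
    [0, 0, 0, 0, 0, 2.5, 0],
    [0, 0, 0, 0, 0, 1.5, 0],
    [0, 0, 0, 0, 0, 0, 0],
  ],
)

```text
time_s: 5.52
tcp_pos: [0.7581, 0.0051, 0.0126]
eef_rot: [-0.001, -3.136, -0.0]
force: [-1.3, 0.1, -0.9]
gripper_width: 0.008
```

Run:
```python
from workcell import env
import cv2
for n in ("scene","wrist","top"):
    cv2.imwrite(f"pics/{n}4.png",env.grab_frame(n)[:,:,::-1])
o=env.get_obs(); print(o['time_s'],o['tcp_pos'],o['force'])
a=cv2.imread('pics/scene4.png')[190:310,150:300]
cv2.imwrite('pics/s4z.png',cv2.resize(a,None,fx=5,fy=5,interpolation=cv2.INTER_CUBIC))
```

```text
5.6667 [0.76053363 0.0050617  0.01853619] [-0.56728256 -0.38319711  1.11606246]
```

View pics/s4z.png

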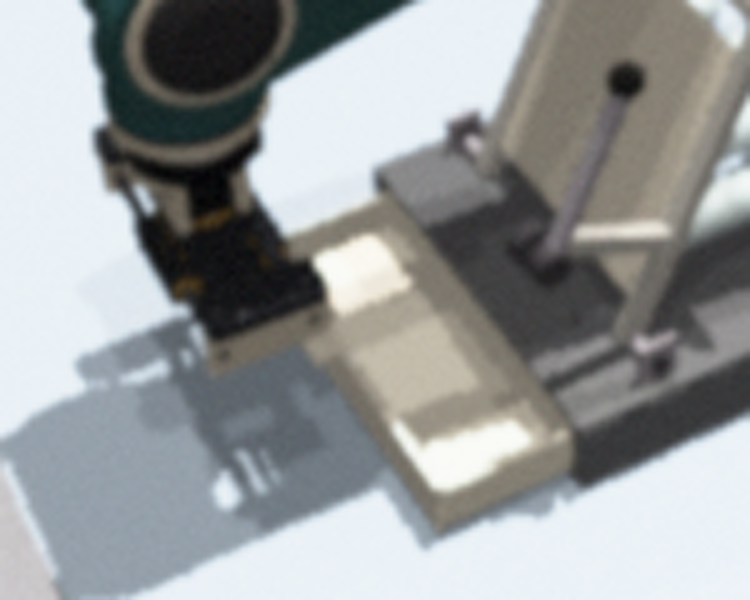

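View pics/wrist4.png

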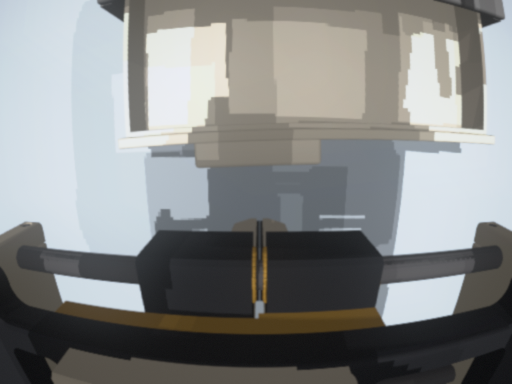

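Emit:
carry_out(
  motion=[
    [0, 0, 0, 1, 0, 0, 0],
    [0, 0, 0, 1, 0, 0, 0],
    [0, 0, 0, 1, 0, 0, 0],
    [0, 0, 0, 1, 0, 0, 0],
    [0, 0, 0, 0.5, 0, 0, 0],
    [0, 0, 0, 0, 0, 0, 0],
  ],
)

```text
time_s: 6.17
tcp_pos: [0.7152, 0.0051, 0.019]
eef_rot: [0.001, 3.139, -0.0]
force: [-0.8, 0.4, -0.4]
gripper_width: 0.004
```

Run:
```python
from workcell import env
import cv2
for n in ("wrist","scene"):
    cv2.imwrite(f"pics/{n}5.png",env.grab_frame(n)[:,:,::-1])
o=env.get_obs(); print(o['time_s'],o['tcp_pos'],o['force'])
a=cv2.imread('pics/scene5.png')[190:310,150:300]
cv2.imwrite('pics/s5z.png',cv2.resize(a,None,fx=5,fy=5,interpolation=cv2.INTER_CUBIC))
```

```text
6.2667 [0.71566336 0.00508592 0.01829134] [0.18378392 0.01545632 0.07618388]
```

View pics/wrist5.png

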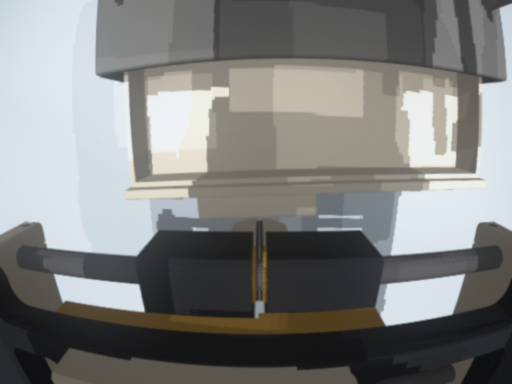

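View pics/s5z.png

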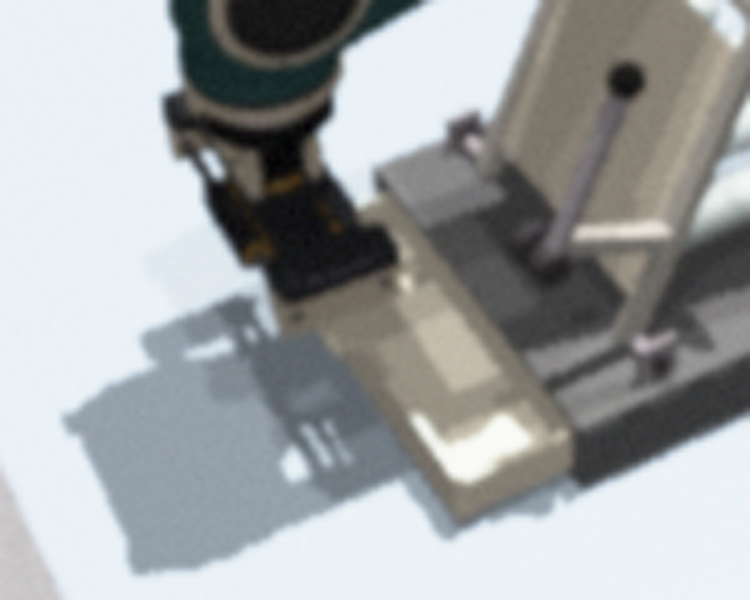

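Emit:
carry_out(
  motion=[
    [0, 0, 0, 0.7, 0, 0, 0],
    [0, 0, 0, 0.7, 0, 0, 0],
    [0, 0, 0, 0.7, 0, 0, 0],
    [0, 0, 0, 0.7, 0, 0, 0],
    [0, 0, 0, 0, 0, 0, 0],
  ],
)

```text
time_s: 6.68
tcp_pos: [0.6857, 0.0052, 0.017]
eef_rot: [-0.001, -3.141, -0.0]
force: [0.0, 0.2, -0.1]
gripper_width: 0.006
```

Run:
```python
from workcell import env
import cv2
for n in ("wrist",):
    cv2.imwrite(f"pics/{n}6.png",env.grab_frame(n)[:,:,::-1])
o=env.get_obs(); print(o['time_s'],o['tcp_pos'],o['force'])
```

```text
6.7333 [0.68627366 0.00517316 0.01707862] [0.92103837 0.51053826 1.08840248]
```

View pics/wrist6.png

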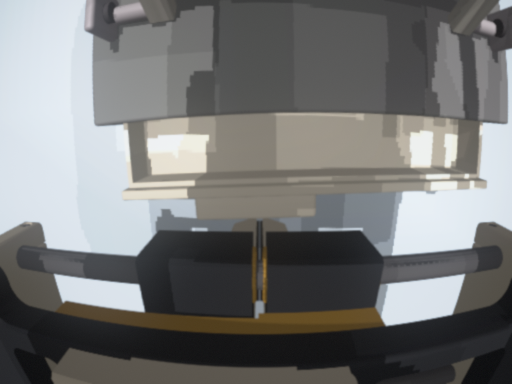

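Emit:
carry_out(
  motion=[
    [0, 0, 0, 0.7, 0, 0, 0],
    [0, 0, 0, 0.7, 0, 0, 0],
    [0, 0, 0, 0.7, 0, 0, 0],
    [0, 0, 0, 0.7, 0, 0, 0],
    [0, 0, 0, 0, 0, 0, 0],
  ],
)

```text
time_s: 7.15
tcp_pos: [0.6577, 0.0052, 0.017]
eef_rot: [-0.001, -3.141, -0.0]
force: [-0.9, 0.6, -0.1]
gripper_width: 0.005
```

Run:
```python
from workcell import env
import cv2
for n in ("wrist",):
    cv2.imwrite(f"pics/{n}7.png",env.grab_frame(n)[:,:,::-1])
o=env.get_obs(); print(o['time_s'],o['tcp_pos'],o['force'])
```

```text
7.2 [0.658288   0.00522573 0.01712188] [-0.6287614   0.53469131  0.44985382]
```

View pics/wrist7.png

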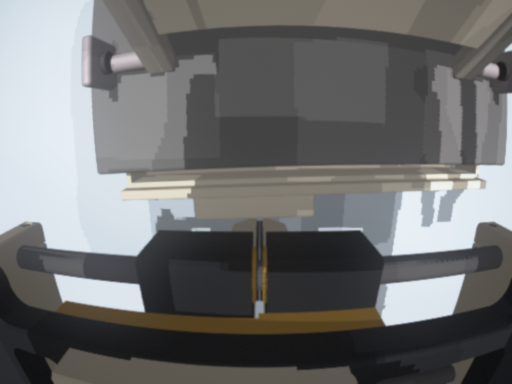

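Emit:
carry_out(
  motion=[
    [0, 0, 0, 0.4, 0, 0, 0],
    [0, 0, 0, 0.4, 0, 0, 0],
    [0, 0, 0, 0.4, 0, 0, 0],
    [0, 0, 0, 0.3, 0, 0, 0],
    [0, 0, 0, 0, 0, 0, 0],
  ],
)

```text
time_s: 7.62
tcp_pos: [0.6435, 0.0052, 0.017]
eef_rot: [-0.001, -3.141, -0.0]
force: [-0.0, -0.5, -0.5]
gripper_width: 0.007
```

Emit:
carry_out(
  motion=[
    [0, 0, 0, 0.3, 0, 0, 0],
    [0, 0, 0, 0, 0, 0, 0],
    [0, 0, 0, 0, 0, 0, 0],
  ],
)

```text
time_s: 7.87
tcp_pos: [0.6409, 0.0052, 0.017]
eef_rot: [-0.001, -3.141, -0.0]
force: [0.4, -0.4, 0.7]
gripper_width: 0.005
```

Run:
```python
from workcell import env
import cv2
for n in ("wrist","scene"):
    cv2.imwrite(f"pics/{n}8.png",env.grab_frame(n)[:,:,::-1])
o=env.get_obs(); print(o['time_s'],o['tcp_pos'],o['force'])
a=cv2.imread('pics/scene8.png')[190:310,150:300]
cv2.imwrite('pics/s8z.png',cv2.resize(a,None,fx=5,fy=5,interpolation=cv2.INTER_CUBIC))
```

```text
7.9667 [0.64101138 0.00521217 0.01697339] [ 0.57395532 -0.50476169 -0.43483202]
```

View pics/wrist8.png

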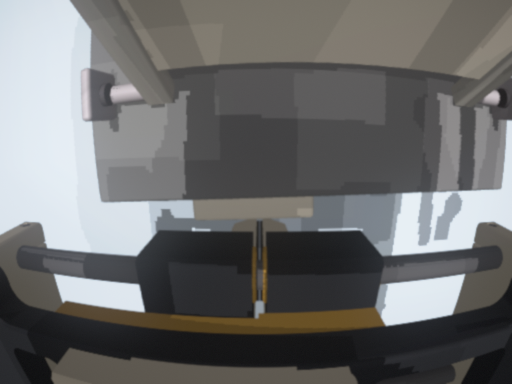

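View pics/s8z.png

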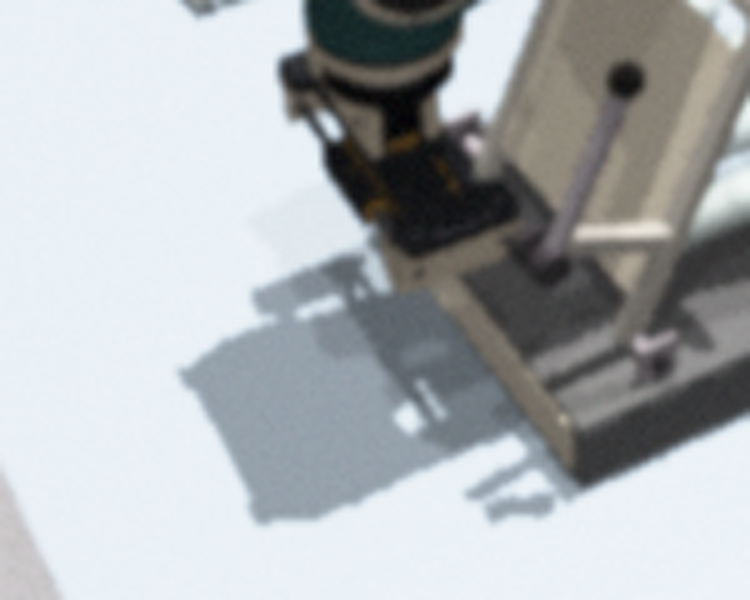

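Run:
```python
from h import *
from workcell import env
W=env.camera_model('wrist'); M=W['mount']
def ray(u,v):
    d=np.array([u-W['cx'],v-W['cy']])/W['fx']; a=np.hypot(*d)
    c=np.array([np.sin(a)*d[0]/a,-np.sin(a)*d[1]/a,-np.cos(a)]); return M[:3,3],M[:3,:3]@c
def at(u,v,tz):
    o,r=ray(u,v); return o+r*(tz-o[2])/r[2]
for img,tcp,pts in (('w8',(.641,.017),[(230,217,.036,'lip'),(230,217,.044,'lip'),(150,198,.054,'base'),(420,192,.054,'base')]),
                ('w7',(.6583,.0171),[(230,217,.036,'lip'),(150,170,.054,'base'),(420,163,.054,'base'),(125,195,.046,'fr'),(485,186,.046,'fr')]),
                ('w6',(.6863,.0171),[(300,217,.036,'lip'),(125,195,.046,'fr'),(485,186,.046,'fr')]),
                ('w4',(.7605,.0185),[(250,166,.036,'lip'),(118,149,.046,'fr'),(490,141,.046,'fr')])):
    for u,v,z,n in pts:
        p=at(u,v,-(z-tcp[1])); print(img,n,z,'x',round(tcp[0]-p[0],4),'y',round(.0052+p[1],4))
x,y,yaw,d,th=np.load('pose.npy'); print(world([(-.06,.1,0),(-.06,-.1,0)],x,y,yaw))
```

```text
w8 lip 0.036 x 0.6334 y -0.0126
w8 lip 0.044 x 0.6306 y -0.0117
w8 base 0.054 x 0.6168 y -0.0552
w8 base 0.054 x 0.6135 y 0.0986
w7 lip 0.036 x 0.6507 y -0.0126
w7 base 0.054 x 0.6184 y -0.0539
w7 base 0.054 x 0.6138 y 0.0966
w7 fr 0.046 x 0.6345 y -0.0748
w7 fr 0.046 x 0.6286 y 0.16
w6 lip 0.036 x 0.6788 y 0.0297
w6 fr 0.046 x 0.6625 y -0.0748
w6 fr 0.046 x 0.6566 y 0.16
w4 lip 0.036 x 0.7222 y -0.0003
w4 fr 0.046 x 0.7093 y -0.0775
w4 fr 0.046 x 0.6998 y 0.1614
[[ 0.61581288 -0.05928733  0.        ]
 [ 0.61095215  0.1406536   0.        ]]
```

Emit:
carry_out(
  motion=[
    [0, 0, 0, 0.2, 0, 0, 0],
    [0, 0, 0, 0, 0, 0, 0],
    [0, 0, 0, 0, 0, 0, 0],
  ],
)

```text
time_s: 8.22
tcp_pos: [0.64, 0.0052, 0.0172]
eef_rot: [0.001, 3.139, 0.0]
force: [9.9, 0.1, -3.9]
gripper_width: 0.004
```

Emit:
carry_out(
  motion=[
    [0, 0, 0, 0.2, 0, 0, 0],
    [0, 0, 0, 0, 0, 0, 0],
    [0, 0, 0, 0, 0, 0, 0],
  ],
)

```text
time_s: 8.47
tcp_pos: [0.6398, 0.0052, 0.0174]
eef_rot: [0.001, 3.135, -0.0]
force: [25.3, 0.5, -11.6]
gripper_width: 0.006
```

Emit:
carry_out(
  motion=[
    [0, 0, 0, 0.2, 0, 0, 0],
    [0, 0, 0, 0, 0, 0, 0],
    [0, 0, 0, 0, 0, 0, 0],
  ],
)

```text
time_s: 8.72
tcp_pos: [0.6395, 0.0052, 0.0177]
eef_rot: [0.001, 3.131, 0.0]
force: [40.1, 0.6, -19.7]
gripper_width: 0.008
```

Run:
```python
from workcell import env
import cv2
for n in ("wrist","scene"):
    cv2.imwrite(f"pics/{n}9.png",env.grab_frame(n)[:,:,::-1])
o=env.get_obs(); print(o['time_s'],o['tcp_pos'],o['force'],o['wrist_torque'])
```

```text
8.8167 [0.63951203 0.00516602 0.01765667] [ 39.30839874   0.20500909 -19.64119967] [ 0.04611905 -7.43607799  0.02494171]
```

View pics/wrist9.png

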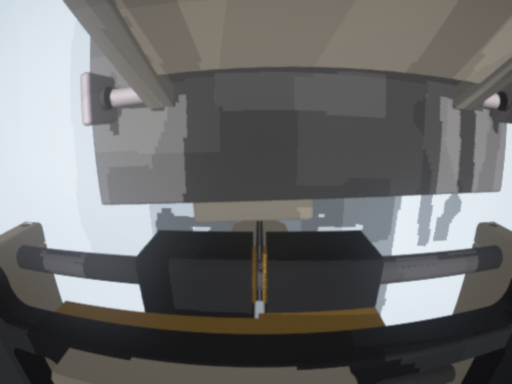

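Emit:
carry_out(
  motion=[
    [0, 0, 0, -0.5, 0, 0, 0],
    [0, 0, 0, -0.8, 0, 0, 0],
    [0, 0, 0, -1.2, 0, 0, 0],
    [0, 0, 0, -2, 0, 0, 0],
    [0, 0, 0, -2, 0, 0, 0],
    [0, 0, 0, 0, 0, -3, 0],
    [0, 0, 0, 0, 0, -3, 0],
    [0, 0, 0, 0, 0, -3, 0],
    [0, 0, 0, 0, 0, -3, 0],
    [0, 0, 0, 0, 0, -3, 0],
    [0, 0, 0, 0, 0, -3, 0],
    [0, 0, 0, 0, 0, 0, 0],
  ],
)

```text
time_s: 9.82
tcp_pos: [0.7018, 0.0051, 0.2042]
eef_rot: [0.001, 3.134, -0.0]
force: [-0.4, 0.3, 0.9]
gripper_width: 0.009
```

Run:
```python
from workcell import env
import cv2
for n in ("wrist","scene"):
    cv2.imwrite(f"pics/{n}10.png",env.grab_frame(n)[:,:,::-1])
o=env.get_obs(); print(o['time_s'],o['tcp_pos'],o['force'],o['wrist_torque'])
```

```text
9.9167 [0.70052924 0.00512622 0.1981757 ] [-0.25389832  0.94988471 -0.67863476] [ 0.00488472 -0.01500034 -0.08348807]
```

View pics/wrist10.png

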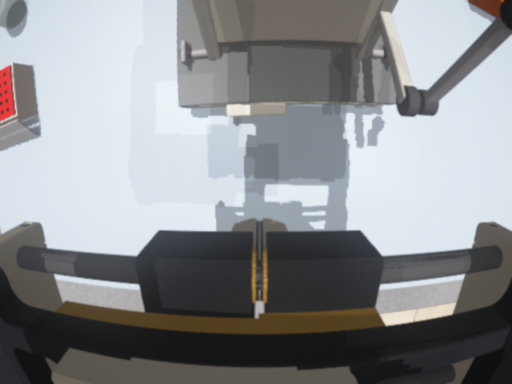

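View pics/scene10.png

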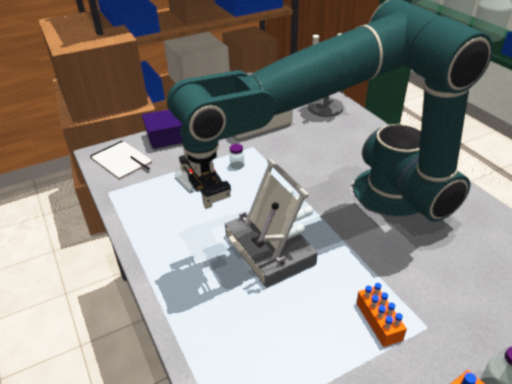

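Emit:
carry_out(
  motion=[
    [0, 0, 0, 0, 0, -3.5, 0],
    [0, 0, 0, 0, 0, -3.5, 0],
    [0, 0, 0, 0, 0, -3.5, 0],
    [0, 0, 0, 0, 0, -3.5, 0],
    [0, 0, 0, 2.9, 2.3, 0, 0],
    [0, 0, 0, 2.9, 2.3, 0, 0],
    [0, 0, 0, 2.9, 2.3, 0, 0],
    [0, 0, 0, 2.9, 2.3, 0, 0],
    [0, 0, 0, 2.9, 2.3, 0, 0],
    [0, 0, 0, 2.9, 2.3, 0, 0],
    [0, 0, 0, 0, 0, 0, 0],
  ],
)

```text
time_s: 10.83
tcp_pos: [0.5226, 0.1461, 0.3368]
eef_rot: [0.003, -3.141, -0.001]
force: [-0.2, 0.2, 0.6]
gripper_width: 0.002
```

Run:
```python
from workcell import env
import cv2
o=env.get_obs(); print(o['time_s'],o['tcp_pos'],o['force'],o['wrist_torque'])
for n in ("wrist","scene"):
    cv2.imwrite(f"pics/{n}11.png",env.grab_frame(n)[:,:,::-1])
```

```text
10.8333 [0.52260299 0.1460756  0.33684066] [-0.2452486   0.16345757  0.63914685] [ 0.03824545  0.00397654 -0.03651573]
```

View pics/wrist11.png

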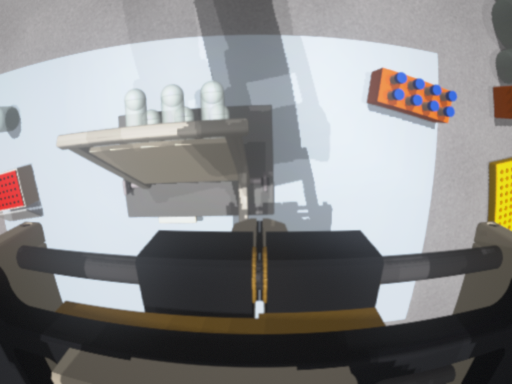

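View pics/scene11.png

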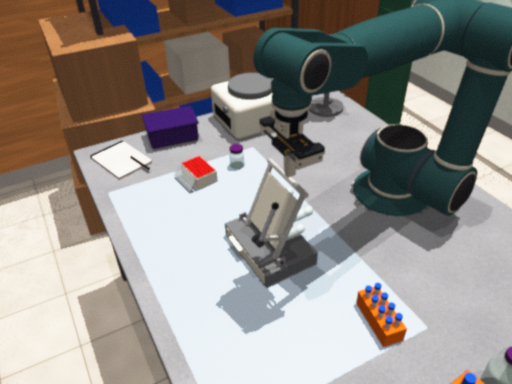

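Emit:
carry_out(
  motion=[
    [0, 0, 0, 0, 0, 2, 0],
    [0, 0, 0, 0, 0, 2, 0],
    [0, 0, 0, 0, 0, 2, 0],
    [0, 0, 0, 0, 0, 2, 0],
    [0, 0, 0, 0, 0, 1.8, 0],
    [0, 0, 0, 0, 0, 0, 0],
    [0, 0, 0, 0, 0, 0, 0],
  ],
)

```text
time_s: 11.52
tcp_pos: [0.5264, 0.1426, 0.2378]
eef_rot: [-0.003, -3.139, 0.001]
force: [-0.8, 0.0, 0.9]
gripper_width: 0.008
```

Emit:
carry_out(
  motion=[
    [0, 0, 0, -1.2, 0, 0, 0],
    [0, 0, 0, -1.2, 0, 0, 0],
    [0, 0, 0, -1.2, 0, 0, 0],
    [0, 0, 0, -1.2, 0, 0, 0],
    [0, 0, 0, -1.2, 0, 0, 0],
    [0, 0, 0, -1.2, 0, 0, 0],
    [0, 0, 0, 0, 0, 0, 0],
  ],
)

```text
time_s: 12.1
tcp_pos: [0.6, 0.1428, 0.2396]
eef_rot: [0.002, 3.141, -0.0]
force: [-0.5, -0.2, 0.0]
gripper_width: 0.007
```

Run:
```python
from workcell import env
import cv2
o=env.get_obs(); print(o['time_s'],o['tcp_pos'],o['force'],o['wrist_torque'])
cv2.imwrite(f"pics/s12.png",cv2.resize(env.grab_frame('scene')[150:300,190:340,::-1],None,fx=4,fy=4))
```

```text
12.1 [0.60002158 0.14278932 0.23962295] [-0.46442829 -0.20294094  0.04790085] [0.01352063 0.03433885 0.03087625]
```

View pics/s12.png

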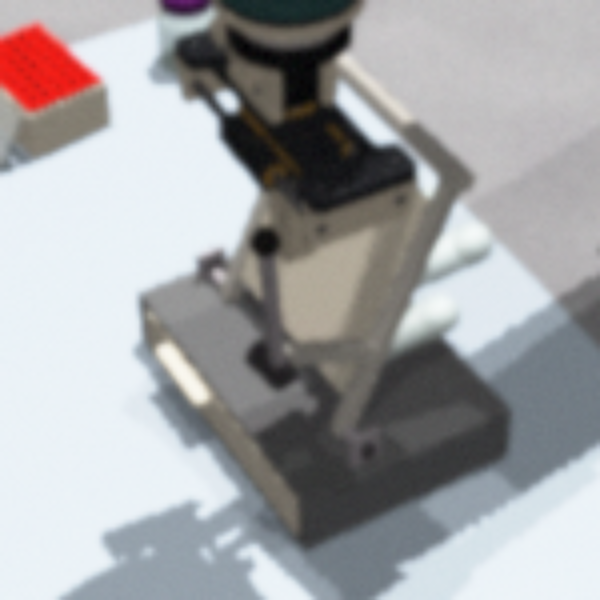

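The leg is being pushed (foot now at crop (266,241)); continue.

Emit:
carry_out(
  motion=[
    [0, 0, 0, -1.2, 0, 0, 0],
    [0, 0, 0, -1.2, 0, 0, 0],
    [0, 0, 0, -1.2, 0, 0, 0],
    [0, 0, 0, -1.2, 0, 0, 0],
    [0, 0, 0, -1.2, 0, 0, 0],
    [0, 0, 0, 0, 0, 0, 0],
    [0, 0, 0, 0, 0, 0, 0],
    [0, 0, 0, 0, 0, -1, 0],
    [0, 0, 0, 0, 0, -1, 0],
    [0, 0, 0, 0, 0, -1, 0],
    [0, 0, 0, 0, 0, -1, 0],
    [0, 0, 0, 0, 0, -1, 0],
  ],
)

```text
time_s: 13.15
tcp_pos: [0.658, 0.1432, 0.291]
eef_rot: [0.001, 3.14, 0.0]
force: [0.1, -0.5, -0.1]
gripper_width: 0.009
```

Emit:
carry_out(
  motion=[
    [0, 0, 0, 0, 0, -1, 0],
    [0, 0, 0, 0, 0, -1, 0],
    [0, 0, 0, 0, 0, -1, 0],
    [0, 0, 0, 0, 0, -1, 0],
    [0, 0, 0, 0, 0, -1, 0],
    [0, 0, 0, 0, 0, -1, 0],
    [0, 0, 0, 0, 0, -1, 0],
    [0, 0, 0, 0, 0, 0, 0],
    [0, 0, 0, 0, 0, 0, 0],
    [0, 0, 0, 0, 0, 0, 0],
    [0, 0, 0, 0, 0, 0, 0],
  ],
)

```text
time_s: 14.07
tcp_pos: [0.658, 0.1431, 0.3582]
eef_rot: [-0.001, -3.141, 0.0]
force: [-0.8, 0.4, -0.6]
gripper_width: 0.005
```

Run:
```python
from workcell import env
import cv2
o=env.get_obs(); print(o['time_s'],o['tcp_pos'],o['force'],o['wrist_torque'])
cv2.imwrite(f"pics/s13.png",cv2.resize(env.grab_frame('scene')[150:300,190:340,::-1],None,fx=4,fy=4))
```

```text
14.0667 [0.65804505 0.14314396 0.35823116] [-0.78790841  0.43913963 -0.64215044] [ 0.03973764 -0.02553539  0.03042125]
```

View pics/s13.png

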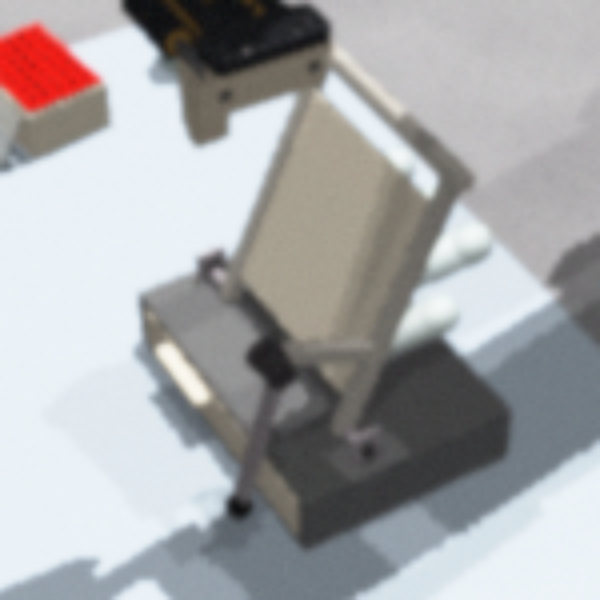

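Emit:
carry_out(
  motion=[
    [0, 0, 0, 3.2, -1.3, 0, 0],
    [0, 0, 0, 3.2, -1.3, 0, 0],
    [0, 0, 0, 3.2, -1.3, 0, 0],
    [0, 0, 0, 3.2, -1.3, 0, 0],
    [0, 0, 0, 3.2, -1.3, 0, 0],
    [0, 0, 0, 3.2, -1.3, 0, 0],
    [0, 0, 0, 3.2, -1.3, 0, 0],
    [0, 0, 0, 3.2, -1.3, 0, 0],
    [0, 0, 0, 0, 0, 0, 0],
  ],
)

```text
time_s: 14.87
tcp_pos: [0.3983, 0.0381, 0.3606]
eef_rot: [0.003, 3.138, -0.0]
force: [-0.5, -0.3, -0.2]
gripper_width: 0.004
```

Run:
```python
from workcell import env
import cv2
o=env.get_obs(); print(o['time_s'],o['tcp_pos'],o['force'],o['wrist_torque'])
for n in ("wrist","scene"):
    cv2.imwrite(f"pics/{n}14.png",env.grab_frame(n)[:,:,::-1])
```

```text
14.8667 [0.39829542 0.03810961 0.36061067] [-0.47624594 -0.28859856 -0.20434398] [ 0.09485681 -0.05811853 -0.04575927]
```

View pics/wrist14.png

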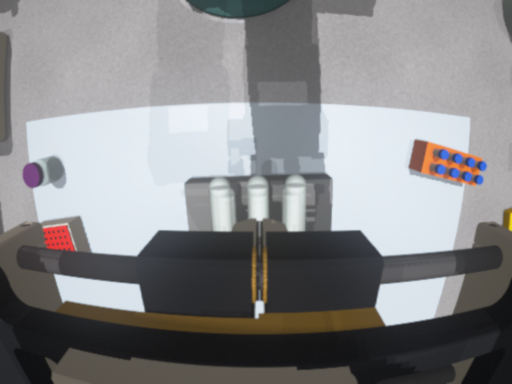

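View pics/scene14.png

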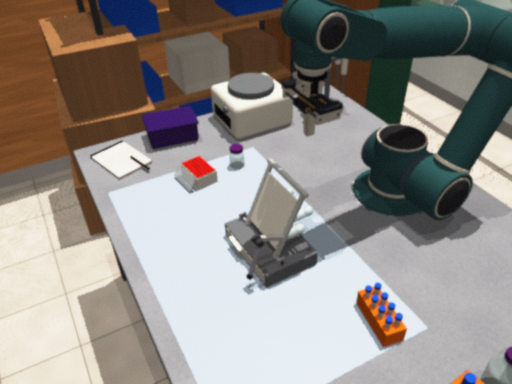

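Emit:
carry_out(
  motion=[
    [0, 0, 0, 0, 0, 2, 0],
    [0, 0, 0, 0, 0, 2, 0],
    [0, 0, 0, 0, 0, 2, 0],
    [0, 0, 0, 0, 0, 2, 0],
    [0, 0, 0, 0, 0, 2, 0],
    [0, 0, 0, 0, 0, 1.5, 0],
    [0, 0, 0, 0, 0, 0, 0],
    [0, 0, 0, 0, 0, 0, 0],
  ],
)

```text
time_s: 15.63
tcp_pos: [0.4023, 0.0396, 0.2435]
eef_rot: [-0.001, -3.14, 0.0]
force: [-0.1, 0.2, -0.5]
gripper_width: 0.003
```

Emit:
carry_out(
  motion=[
    [0, 0, 0, -1, 0, 0, 0],
    [0, 0, 0, -1, 0, 0, 0],
    [0, 0, 0, -1, 0, 0, 0],
    [0, 0, 0, -1, 0, 0, 0],
    [0, 0, 0, -1, 0, 0, 0],
    [0, 0, 0, -1, 0, 0, 0],
    [0, 0, 0, 0, 0, 0, 0],
  ],
)

```text
time_s: 16.22
tcp_pos: [0.4637, 0.0396, 0.2478]
eef_rot: [0.001, 3.139, 0.001]
force: [-13.8, 2.0, 30.7]
gripper_width: 0.008
```

Run:
```python
from workcell import env
import cv2
o=env.get_obs(); print(o['time_s'],o['tcp_pos'],o['force'],o['wrist_torque'])
cv2.imwrite(f"pics/s15.png",cv2.resize(env.grab_frame('scene')[130:300,190:340,::-1],None,fx=3.5,fy=3.5))
cv2.imwrite(f"pics/w15.png",env.grab_frame('wrist')[:,:,::-1])
```

```text
16.2167 [0.46369986 0.03959935 0.24777264] [-13.75425237   2.04729818  30.71197633] [0.40499539 2.61296177 0.04589388]
```

View pics/s15.png

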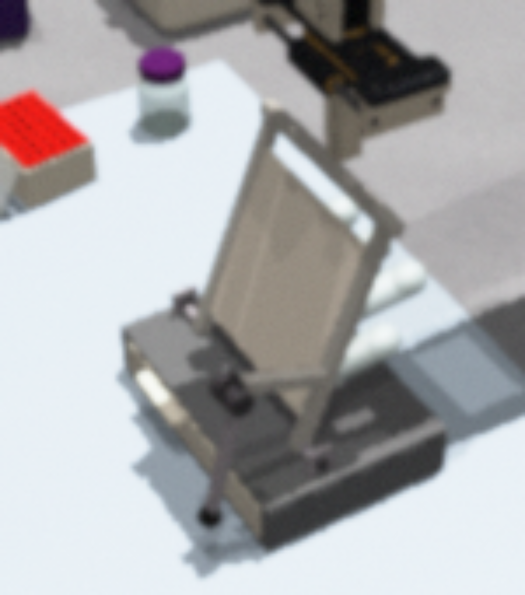

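View pics/w15.png

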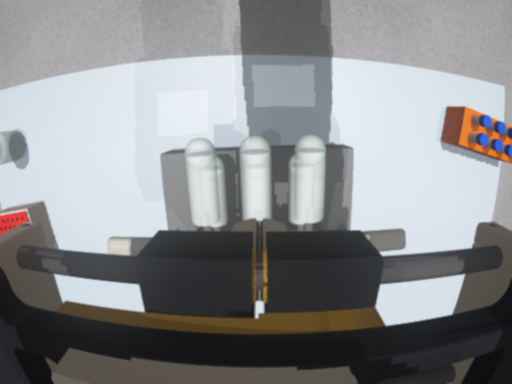

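```bash
cat >> h.py <<'E'
def pw(W,Pt):
    p=np.linalg.inv(W['mount'])@np.r_[Pt,1]; v=np.array([p[0],-p[1],-p[2]]); r=np.hypot(v[0],v[1]); a=np.arctan2(r,v[2])
    return np.array([W['cx'],W['cy']])+W['fx']*a*v[:2]/r
E
python3 - <<'E'
from h import *
from workcell import env
import cv2
x,y,yaw,d,th=np.load('pose.npy')
S=env.camera_model('scene');W=env.camera_model('wrist')
o=env.get_obs(); Rt=R.from_rotvec(o['eef_rot']).as_matrix()
obs=np.array([[301.4,194.3],[267.7,160]])
f=lambda p:(proj(S,world([fr(p[0],0,.22,-.1),fr(p[0],0,.22,.1)],x,y,yaw))-obs).ravel()
r=least_squares(f,[.4]); print('phi',r.x,r.fun)
for ph in (.42,.38,.34,.3):
    P=world([fr(ph,0,.22,-.1),fr(ph,0,.22,.1)],x,y,yaw); print(ph,P[:,[0,2]].round(3).tolist(),proj(S,P).round(1).tolist(),[pw(W,Rt.T@(p-o['tcp_pos'])).round(1).tolist() for p in P])
a=env.grab_frame('scene')[:,:,::-1]
cv2.imwrite('pics/s16.png',cv2.resize(a[140:210,240:330],None,fx=8,fy=8,interpolation=cv2.INTER_CUBIC))
q=(proj(S,[o['tcp_pos'],o['tcp_pos']+[0,0,.084]])-[240,140])*8; print(q)
E
```

```text
phi [0.36909002] [ 1.87429331  2.70536056 -1.86385524  0.49396832]
0.42 [[0.461, 0.261], [0.466, 0.261]] [[306.4, 197.0], [268.8, 160.6]] [[403.1, 220.7], [110.5, 227.6]]
0.38 [[0.469, 0.264], [0.474, 0.264]] [[303.9, 197.0], [266.5, 160.5]] [[403.8, 233.6], [110.4, 240.4]]
0.34 [[0.478, 0.267], [0.482, 0.267]] [[301.5, 197.1], [264.1, 160.5]] [[404.1, 246.5], [110.7, 253.1]]
0.3 [[0.486, 0.27], [0.491, 0.27]] [[298.9, 197.3], [261.6, 160.6]] [[404.0, 259.3], [111.5, 265.7]]
[[378.34817997 335.96075522]
 [383.08316272 143.18541621]]
```

View pics/s16.png

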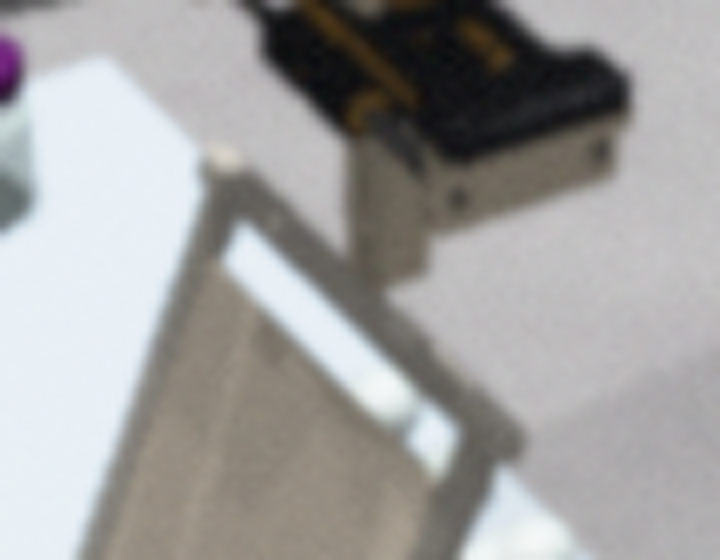

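Emit:
carry_out(
  motion=[
    [0, 0, 0, 0, 0, -1.5, 0],
    [0, 0, 0, 0, 0, -1.5, 0],
    [0, 0, 0, 1.5, 0, 0, 0],
    [0, 0, 0, 2, 0, 0, 0],
    [0, 0, 0, 2, 0, 0, 0],
    [0, 0, 0, 0, 0, 0, 0],
    [0, 0, 0, 0, 0, 1.5, 0],
    [0, 0, 0, 0, 0, 1.5, 0],
    [0, 0, 0, 0, 0, 1.2, 0],
    [0, 0, 0, 0, 0, 1, 0],
    [0, 0, 0, 0, 0, 0, 0],
    [0, 0, 0, 0, 0, 0, 0],
  ],
)

```text
time_s: 17.37
tcp_pos: [0.4072, 0.0393, 0.2221]
eef_rot: [-0.001, -3.141, 0.0]
force: [-1.0, -0.7, -0.1]
gripper_width: 0.006
```

Run:
```python
from workcell import env
import cv2
o=env.get_obs(); print(o['time_s'],o['tcp_pos'],o['force'],o['wrist_torque'])
cv2.imwrite(f"pics/s17.png",cv2.resize(env.grab_frame('scene')[130:300,190:340,::-1],None,fx=3.5,fy=3.5))
```

```text
17.3667 [0.40720437 0.03934041 0.22208172] [-0.97650708 -0.73356993 -0.11425905] [-0.02444862  0.01029324  0.00390392]
```

View pics/s17.png

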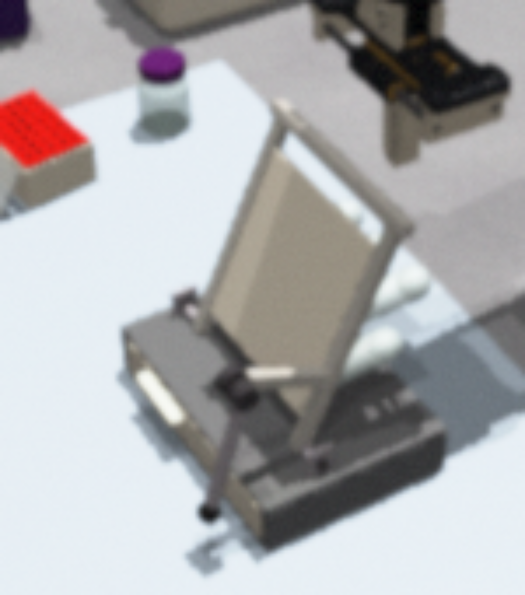

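Run:
```python
from h import *
from workcell import env
S=env.camera_model('scene')
for z in (.222,.235,.245,.255): print(z,(proj(S,[[.407,.039,z],[.407,.06,z]])-[190,130])*3.5)
```

```text
0.222 [[396.51812726 185.4679506 ]
 [410.07742722 198.88157629]]
0.235 [[397.15255144 173.20118199]
 [410.79984355 186.56763575]]
0.245 [[397.64572278 163.66557655]
 [411.36147719 176.99431521]]
0.255 [[398.14344295 154.04201821]
 [411.92834555 167.3317662 ]]
```

Emit:
carry_out(
  motion=[
    [0, 0, 0, -1, 0, 0, 0],
    [0, 0, 0, -1, 0, 0, 0],
    [0, 0, 0, -1, 0, 0, 0],
    [0, 0, 0, -1, 0, 0, 0],
    [0, 0, 0, -1, 0, 0, 0],
    [0, 0, 0, -1, 0, 0, 0],
    [0, 0, 0, 0, 0, 0, 0],
  ],
)

```text
time_s: 18.0
tcp_pos: [0.4685, 0.0393, 0.2215]
eef_rot: [-0.001, -3.14, 0.0]
force: [-2.8, 0.1, -0.5]
gripper_width: 0.006
```

Run:
```python
from workcell import env
import cv2
o=env.get_obs(); print(o['time_s'],o['tcp_pos'],o['force'],o['wrist_torque'])
cv2.imwrite(f"pics/s18.png",cv2.resize(env.grab_frame('scene')[130:300,190:340,::-1],None,fx=3.5,fy=3.5))
```

```text
18.0 [0.46849084 0.03926285 0.22151666] [-2.81542772  0.12880546 -0.52729688] [-0.01181025  0.38211963  0.0526042 ]
```

View pics/s18.png

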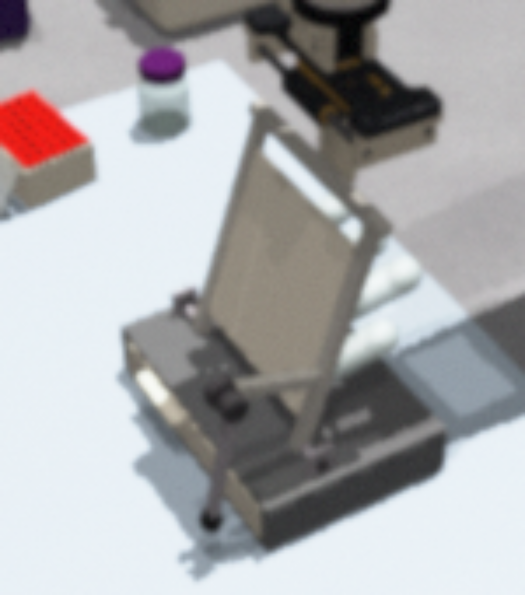

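Emit:
carry_out(
  motion=[
    [0, 0, 0, -0.8, 0, 0, 0],
    [0, 0, 0, -0.8, 0, 0, 0],
    [0, 0, 0, -0.8, 0, 0, 0],
    [0, 0, 0, -0.8, 0, 0, 0],
    [0, 0, 0, -0.8, 0, 0, 0],
    [0, 0, 0, -0.8, 0, 0, 0],
    [0, 0, 0, -0.6, 0, 0, 0],
    [0, 0, 0, 0, 0, 0, 0],
    [0, 0, 0, 0, 0, 0, 0],
  ],
)

```text
time_s: 18.8
tcp_pos: [0.5212, 0.0392, 0.2217]
eef_rot: [-0.001, -3.141, 0.0]
force: [-2.1, -0.8, -1.0]
gripper_width: 0.005
```

Run:
```python
from workcell import env
import cv2
o=env.get_obs(); print(o['time_s'],o['tcp_pos'],o['force'],o['wrist_torque'])
cv2.imwrite(f"pics/s19.png",cv2.resize(env.grab_frame('scene')[130:300,190:340,::-1],None,fx=3.5,fy=3.5))
```

```text
18.8 [0.52115963 0.0392179  0.22165102] [-2.06520716 -0.83903622 -0.95671188] [-0.01624172  0.27770679  0.06247187]
```

View pics/s19.png

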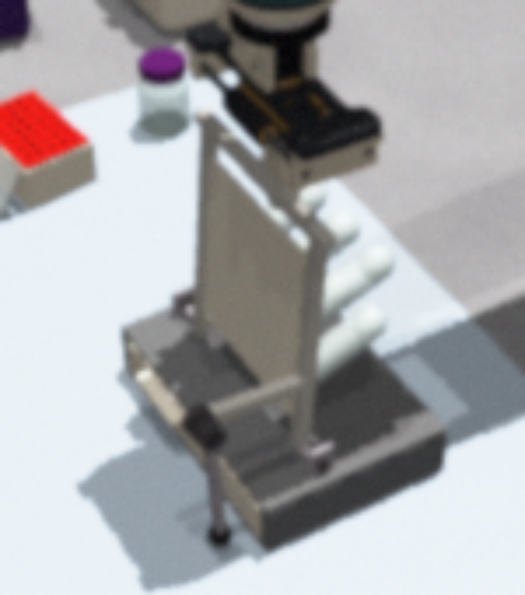

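Nearly upright. I'll take small steps until the foot stops it.

Emit:
carry_out(
  motion=[
    [0, 0, 0, -0.4, 0, 0, 0],
    [0, 0, 0, -0.3, 0, 0, 0],
    [0, 0, 0, -0.3, 0, 0, 0],
    [0, 0, 0, 0, 0, 0, 0],
    [0, 0, 0, 0, 0, 0, 0],
  ],
)

```text
time_s: 19.27
tcp_pos: [0.5312, 0.0393, 0.2221]
eef_rot: [0.001, 3.142, -0.0]
force: [-2.5, -0.2, 1.4]
gripper_width: 0.007
```

Emit:
carry_out(
  motion=[
    [0, 0, 0, -0.3, 0, 0, 0],
    [0, 0, 0, 0, 0, 0, 0],
    [0, 0, 0, 0, 0, 0, 0],
  ],
)

```text
time_s: 19.52
tcp_pos: [0.5341, 0.0392, 0.222]
eef_rot: [-0.001, -3.142, 0.0]
force: [-1.6, 0.4, 0.9]
gripper_width: 0.003
```

Emit:
carry_out(
  motion=[
    [0, 0, 0, -0.3, 0, 0, 0],
    [0, 0, 0, 0, 0, 0, 0],
    [0, 0, 0, 0, 0, 0, 0],
  ],
)

```text
time_s: 19.77
tcp_pos: [0.5372, 0.0392, 0.222]
eef_rot: [-0.001, -3.142, 0.0]
force: [-1.6, 0.5, 0.9]
gripper_width: 0.002
```

Emit:
carry_out(
  motion=[
    [0, 0, 0, -0.2, 0, 0, 0],
    [0, 0, 0, 0, 0, 0, 0],
    [0, 0, 0, 0, 0, 0, 0],
  ],
)

```text
time_s: 20.02
tcp_pos: [0.539, 0.0393, 0.2221]
eef_rot: [-0.001, -3.141, -0.0]
force: [-4.0, 0.1, 2.0]
gripper_width: 0.001
```

Run:
```python
from h import *
from workcell import env
import cv2
o=env.get_obs(); print(o['time_s'],o['tcp_pos'],o['force'],o['wrist_torque'])
a=env.grab_frame('scene')[:,:,::-1].copy()
x,y,yaw,d,th=np.load('pose.npy')
S=env.camera_model('scene')
b=cv2.resize(a[130:300,190:340],None,fx=3.5,fy=3.5,interpolation=cv2.INTER_CUBIC)
for ph,c in ((0,(0,0,255)),(.08,(0,255,0))):
    for p in (fr(ph,0,.22,-.1),fr(ph,0,.22,.1),leg(ph,3.26),leg(ph,0,0)):
        q=(proj(S,world(p,x,y,yaw))[0]-[190,130]+.5)*3.5; cv2.circle(b,(int(q[0]),int(q[1])),3,c,-1)
cv2.imwrite('pics/s20.png',b)
```

```text
20.0167 [0.53903248 0.0392705  0.22207065] [-3.95504272  0.10208837  2.01769019] [0.21383788 0.45108361 0.03340422]
```

View pics/s20.png

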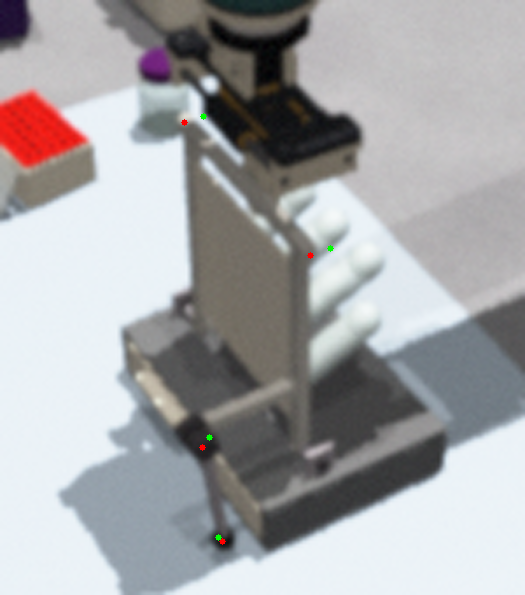

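Emit:
carry_out(
  motion=[
    [0, 0, 0, -0.1, 0, 0, 0],
    [0, 0, 0, 0, 0, 0, 0],
    [0, 0, 0, 0, 0, 0, 0],
  ],
)

```text
time_s: 20.32
tcp_pos: [0.5397, 0.0393, 0.2221]
eef_rot: [-0.001, -3.141, -0.0]
force: [-7.3, 1.4, 2.6]
gripper_width: 0.005
```

Emit:
carry_out(
  motion=[
    [0, 0, 0, -0.1, 0, 0, 0],
    [0, 0, 0, 0, 0, 0, 0],
    [0, 0, 0, 0, 0, 0, 0],
    [0, 0, 0, 0, 0, 0, 0],
  ],
)

```text
time_s: 20.65
tcp_pos: [0.5403, 0.0393, 0.2221]
eef_rot: [-0.001, -3.14, -0.0]
force: [-10.5, 0.5, 3.8]
gripper_width: 0.004
```

Emit:
carry_out(
  motion=[
    [0, 0, 0, 0, 0, 0, 0],
    [0, 0, 0, 0, 0, 0, 0],
    [0, 0, 0, 0, 0, 0, 0],
    [0, 0, 0, 0, 0, 0, 0],
    [0, 0, 0, 0, 0, 0, 0],
    [0, 0, 0, 0, 0, 0, 0],
  ],
)

```text
time_s: 21.15
tcp_pos: [0.5403, 0.0393, 0.2221]
eef_rot: [-0.001, -3.14, -0.0]
force: [-11.3, -0.0, 3.6]
gripper_width: 0.007
```

Run:
```python
from h import *
from workcell import env
import cv2
o=env.get_obs(); print(o['time_s'],o['tcp_pos'],o['force'],o['wrist_torque'])
S=env.camera_model('scene');x,y,yaw,d,th=np.load('pose.npy')
a=env.grab_frame('scene')[:,:,::-1].copy()
b=cv2.resize(a[230:300,210:290],None,fx=8,fy=8,interpolation=cv2.INTER_CUBIC)
for p in (leg(0,3.26),leg(0,3.16),leg(0,3.0)):
    q=(proj(S,world(p,x,y,yaw))[0]-[210,230]+.5)*8; cv2.circle(b,(int(q[0]),int(q[1])),3,(0,0,255),-1); print(p)
cv2.imwrite('pics/s21.png',b)
cv2.imwrite('pics/s21f.png',a)
```

```text
21.15 [0.5403458  0.03930479 0.22209622] [-11.31224418  -0.02315812   3.60717924] [0.19047823 1.61983708 0.18178585]
[-0.08570617 -0.104       0.00984724]
[-0.09777284 -0.104       0.0090205 ]
[-0.11707552 -0.104       0.01021091]
```

View pics/s21.png

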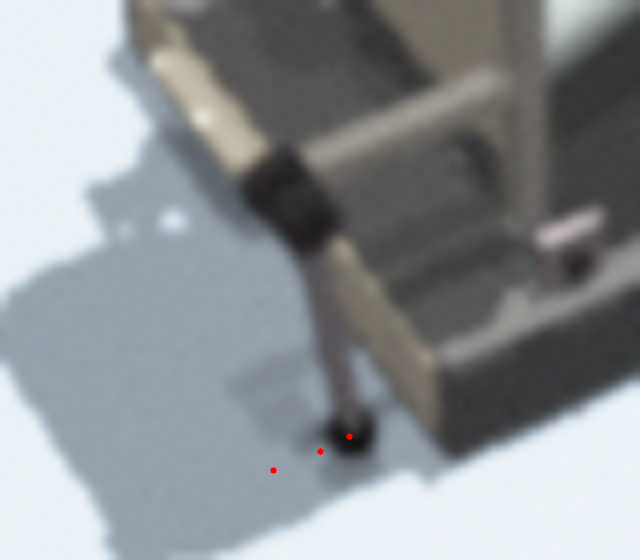

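View pics/s21f.png

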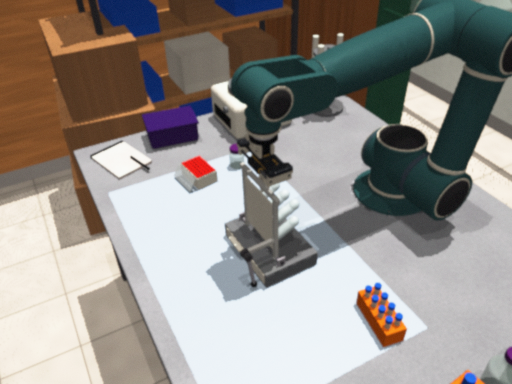

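The foot is on the bench at the leg = 3.26 prediction, the drawer is flush, and the force is steady. I'm handing the job in now.

Run:
```python
from workcell import env
print(env.finish_job())
```

```text
the job is handed in; nothing more can be done
None
```

The stand is ready and I handed the job in at about 21 s, with the closed fingers still holding the frame upright; no verdict was reported.

1. **Drawer:** It is pushed home. The finger pressed it against a hard stop at about 40 N (20 N of it vertical), and the scene picture shows its front flush with the base.
2. **Kickstand:** I flipped it over centre and it fell to its stop. At the end the foot appears on the bench where the 3.26 rad locked position predicts.
3. **Frame:** I pushed it up by the top rail until the foot met the bench. The force then rose clearly and held steady at about 11 N. The finger position puts the lean at about 0 rad (estimated −0.006).

The jar, tube rack and tip box look unmoved in the last scene picture.

**What went wrong:** The real finger tips sit about 22–25 mm higher than the reported TCP.
- **First drawer push:** the fingers passed over the front without moving the drawer. I saw this in the pictures and redid it about 4 mm lower.
- **First rail push:** the fingers pressed on top of the rail, with about 31 N vertical. I backed off and redid it lower.

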